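# Heft two look-alike ball valves and show the brass one to the reader

### The job

Two untagged ball valves on the desk look the same, but one has a brass ball inside: lift them in turn by the wing handle and feel which is the heavier. Set the lighter one in the V on top of the stand, upright and centred with its bore along the V, and let go of it; then finish by holding the heavier one still and upright at the reading spot, 13 cm straight in front of the code reader's window, with a flank facing the window, and end the program there still holding it. Drop or topple neither valve, and leave everything else where it is.

Things in the scene. Friction and masses are not known exactly. Their poses are not given: they have to be found in the camera images.
- valve_left: The valve on the robot's left (+y) of two look-alike ball valves, upright. Blue octagonal body 54 mm across flats, 52 long; a round socket 44 mm across, grey dust plug in it, at either end: 114 mm long, 88 high. Pale code pad on each flank (+y, -y). Origin: centre of the underside; x along the bore (ends alike), z up. The bore's centre line and the centre of mass are 27 to 30 mm above the origin.
- valve_right: The valve on the robot's right, same shape and axes as valve_left. One of the two, the left or the right by chance, has a brass ball and is at least 1.9 times as heavy as the other; both weigh between 0.15 and 0.55 kg. Nothing outside tells which. The ball is captive: nothing shifts when a valve is carried.
- wing_left (a point): Centre of valve_left's black wing handle, 76 mm above its origin. An upright bar 64 mm long along the bore (x), 12 mm thick (y), 24 mm high (64 to 88 mm above the underside), standing open above a bonnet nut 24 mm wide whose top is 60 mm above the underside. It can be pinched from above and does not turn.
- wing_right (a point): The same point on valve_right.
- stand: V-head stand, fixed: round grey base 110 mm across, post, and on top a steel V open upward: 90 degrees, only 30 mm long (along the stand's x), about 80 mm wide, tips 134 mm above the desk. Origin: centre of the base's underside; x along the trough, z up. A clamp knob sticks out 42 mm on -y, 45 mm above the desk.
- seat (a point): On the stand, 108 mm above the desk: where a valve's origin lies when its octagonal body is seated in the V, bore along the trough (two slanting flats of the body then lie on the faces of the V). Same axes as the stand; the seated valve may point either way along x.
- reader: Hands-free code reader, fixed to the desk: round base 104 mm across, neck, and a grey box head 80 mm wide, 66 mm deep and 104 mm high (100 to 207 mm above the desk). Its black-framed window faces the reader's -x. Origin: centre of the base's underside; z: up.
- window (a point): Centre of the reader's window, 156 mm above the desk, 30 mm from the reader's origin towards -x. Same axes as the reader: the reader looks along -x, y runs level across the window.
- spot (a point): The reading spot: 130 mm straight out from the centre of the window, 156 mm above the desk, same axes as the reader. The centre of the valve's body (27 mm above the valve's origin, on the bore's centre line) belongs here, bore parallel to the window (along this point's y) so that a flank faces the window.
- coupling: Bystander: upright blue pipe coupling, 44 mm across, 46 mm high; origin under its centre.
- elbow: Bystander: blue pipe elbow lying flat, 44 mm thick, arms reaching 55 mm from the origin (underside of the corner) along +x and +y.
- tee: Bystander: green pipe tee lying flat, 44 mm thick, 100 mm long along x, branch reaching 48 mm along +y; origin under the crossing.
- pipe_sample: Bystander: upright cut of green pipe, 50 mm across, 75 mm high; origin under its centre.
- caliper: Bystander: digital caliper lying flat, 230 mm long along x, jaws reaching 58 mm along +y near its -x end; 12 mm thick; origin under the middle of its beam.
- tape_measure: Bystander: yellow tape measure, 70 by 34 mm, 60 mm high; origin under its centre.
- mug: Bystander: white mug, 80 mm across, 92 mm high, handle along +y; origin under its centre.

How it is judged:
On the way, in this order (a step that is already met when the one before it is completed fails the run):
1. a valve is lifted clear of the desk, held by the fingers (((height (world z) of valve_left above 0.04 m and contact force between valve_left and the fingers above 1 N) or (height (world z) of valve_right above 0.04 m and contact force between valve_right and the fingers above 1 N))), for 0.2 s.
2. the lighter valve (pressing on the V with under 3.8 N; the heavier presses harder) rests in the V of the stand, let go (((x of valve_left in the frame of seat between -0.012 and 0.012 m and y of valve_left in the frame of seat between -0.006 and 0.006 m and z of valve_left in the frame of seat between -0.005 and 0.006 m and angle between the x axis of valve_left and the x axis of stand, either way round below 0.12 rad and angle between valve_left's own z axis and vertical below 0.1 rad and contact force between valve_left and stand between 0.5 and 3.8 N and contact force between valve_left and the fingers below 0.1 N and linear speed of valve_left below 0.02 m/s) or (x of valve_right in the frame of seat between -0.012 and 0.012 m and y of valve_right in the frame of seat between -0.006 and 0.006 m and z of valve_right in the frame of seat between -0.005 and 0.006 m and angle between the x axis of valve_right and the x axis of stand, either way round below 0.12 rad and angle between valve_right's own z axis and vertical below 0.1 rad and contact force between valve_right and stand between 0.5 and 3.8 N and contact force between valve_right and the fingers below 0.1 N and linear speed of valve_right below 0.02 m/s))), for 0.2 s.
At the end, for the whole second after the job is handed in: Lighter valve let go in the V: within 12 mm along, 6 mm across and in height, bore within 0.12 rad, upright within 0.1. Heavier one held by the fingers alone, still, body centre within 25 mm of the spot on each axis, bore within 0.25 rad of parallel to the window, upright within 0.17 ((((x of valve_left in the frame of seat between -0.012 and 0.012 m and y of valve_left in the frame of seat between -0.006 and 0.006 m and z of valve_left in the frame of seat between -0.005 and 0.006 m and angle between the x axis of valve_left and the x axis of stand, either way round below 0.12 rad and angle between valve_left's own z axis and vertical below 0.1 rad and contact force between valve_left and stand between 0.5 and 3.8 N and contact force between valve_left and the fingers below 0.1 N and linear speed of valve_left below 0.02 m/s) and (x of valve_right in the frame of spot between -0.025 and 0.025 m and y of valve_right in the frame of spot between -0.025 and 0.025 m and z of valve_right in the frame of spot between -0.052 and -0.002 m and angle between valve_right's own z axis and vertical below 0.17 rad and angle between the x axis of valve_right and the y axis of spot, either way round below 0.25 rad and contact force between valve_right and the fingers above 1 N and contact force between valve_right and reader below 0.1 N and contact force between valve_right and valve_left below 0.1 N and contact force between valve_right and stand below 0.1 N and linear speed of valve_right below 0.02 m/s and angular speed of valve_right below 0.15 rad/s)) or ((x of valve_right in the frame of seat between -0.012 and 0.012 m and y of valve_right in the frame of seat between -0.006 and 0.006 m and z of valve_right in the frame of seat between -0.005 and 0.006 m and angle between the x axis of valve_right and the x axis of stand, either way round below 0.12 rad and angle between valve_right's own z axis and vertical below 0.1 rad and contact force between valve_right and stand between 0.5 and 3.8 N and contact force between valve_right and the fingers below 0.1 N and linear speed of valve_right below 0.02 m/s) and (x of valve_left in the frame of spot between -0.025 and 0.025 m and y of valve_left in the frame of spot between -0.025 and 0.025 m and z of valve_left in the frame of spot between -0.052 and -0.002 m and angle between valve_left's own z axis and vertical below 0.17 rad and angle between the x axis of valve_left and the y axis of spot, either way round below 0.25 rad and contact force between valve_left and the fingers above 1 N and contact force between valve_left and reader below 0.1 N and contact force between valve_left and valve_right below 0.1 N and contact force between valve_left and stand below 0.1 N and linear speed of valve_left below 0.02 m/s and angular speed of valve_left below 0.15 rad/s)))); the arm keeps its last pose, push and grip.
It fails at once if a valve is dropped or toppled (moving over 0.6 m/s with no finger on it, or leaning over 0.6 rad) ((angle between valve_left's own z axis and vertical above 0.6 rad or (linear speed of valve_left above 0.6 m/s and contact force between valve_left and the fingers below 0.05 N)) or (angle between valve_right's own z axis and vertical above 0.6 rad or (linear speed of valve_right above 0.6 m/s and contact force between valve_right and the fingers below 0.05 N))).
It fails at once if a bystander is moved by more than 20 mm (distance of any of coupling, elbow, tee, pipe_sample, caliper, tape_measure, mug from where it was at the start of the episode above 0.02 m).
It also fails if it takes over 72 s, if anything falls off the work surface, if the arm or the gripper's body presses on something with over 40 N, if the wrist force passes 120 N, or if a joint passes its speed limit or range.

### The arm

A 7-joint arm with a two-finger parallel gripper is mounted at the origin on the work surface. World frame = base frame: x ahead of the robot, y to its left, z up, the work surface at z = 0. Lengths are in m, angles in rad, forces in N, time in s.
With the tool pointing down it reaches from about 0.425 to 1.025 m from the base axis. Payload 9.4 kg.
Tool frame: the origin (TCP) lies midway between the tips of the shut fingers; the grasp point (between the pads) lies 19 mm behind it; z points along the fingers, y is the direction in which the jaws open and shut (so a half turn about z gives the same grasp; the last joint's range is limited). The gripper opens to 85 mm and grips with 20 to 120 N. Pads are 22 mm wide; open, the fingers measure 114 mm over their backs; the gripper's body (76 mm by 85 mm) begins 54 mm behind the grasp point. The pads swing forward as they close: fully open they stand 13 mm farther back than shut.
Start: joints at [1.2, 0.599, -0.003, 1.599, 0.002, 0.943, -0.08], TCP at [0.21, -0.694, 0.231] pointing down, gripper open.
Joint ranges: [-2.57, 2.57], [-0.35, 1.97], [-1.29, 1.29], [0.11, 2.56], [-1.05, 4.19], [0.11, 1.86], [-2.63, 2.63]. Speed limits (rad/s): [2.22, 2.22, 3.01, 3.01, 3.14, 3.14, 3.14].

### API

Orientations are given as a unit quaternion [w, x, y, z].
In Python, from workcell import manip, read_camera gives the robot as it stands.
- The arm moves only by the tool carry_out, never from a script. Its argument "increments" is a list of rows, each a list of 7 numbers: the turn, a rotation vector about the tool's x, y, z in units of 5 degrees (1.0 is 5 degrees), then the shift along the tool's x, y, z in mm, then the closure, from -1 (fully open) to 1 (shut). A call has 1 to 10 rows; each row is the pose to reach, as a shift and turn from the pose commanded when the call began, along the tool's axes at that moment; what a row does not reach only later rows make up. A row lasts 1/12 s, in which the tool goes at most 41.7 mm and 7.16 degrees, less where a joint would pass 70% of its speed; a pose out of reach is approached as far as the arm can. A call with a gripper value outside its range is refused whole. The fingers move at their own pace and stop on an object; "squeeze" is the grip in N (left out, the last holds). Time passes only in rows, so rows that repeat a pose let the fingers close. It gives the time, the measured TCP pose, the force and the opening at its end, in the units of the state.
- manip.observe(): the state, without advancing time (a new reading comes with each control period).
- read_camera(name): name is "scene" or "top" or "wrist"; returns a dict with "pixels" (480x640x3 uint8, blue, green, red), "camera_matrix" (3x3 intrinsics, pixels), "T" (4x4, takes a point from camera to world coordinates). Camera axes: x right, y up, looking along -z (the intrinsics and any distortion apply to the point x, -y, -z); pixel columns grow to the right and rows downward; lengths in m; the calibration is good to about 2 mm. A picture is of the moment at which its call begins. There is no depth.
- manip.finish_job(): hands the job in, once; it reports no verdict.
The state is a dict: "time_s": time; "joint_positions": joint angles; "dq": joint speeds; "joint_efforts": joint torques, N m; "ee_pos": TCP position; "tcp_rot": TCP orientation; "wrist_force": force on the tool from outside, world axes, zero at the start; "ft_torque": the same for the moment, N m; "gripper_width": finger opening in m.
Only numpy, scipy, OpenCV 4.12 (cv2) and the standard library are available. Lean on these libraries where they do the work, as an engineer would, in place of code of your own. Each camera call takes 0.05 s, during which the arm holds its last target. There are 200 camera calls.

## Working session

There is one attempt and no reset: what is moved stays moved. The work goes in short steps, Python scripts to look and compute and a tool call to move; the robot and the scene stay as the last step left them, time stands still between calls to the robot, and variables do not carry over. Pictures are saved under pics/ and viewed, about 8 in all and at most 12, crops included, and the job is handed in when it is done.

Besides the shell and the picture viewer there is one more tool, called after "Call:" as a command line: name --pt "numbers of a row" for each row, then --argument value for the rest. carry_out: Moves the arm, as the interface text tells. Its arguments: {"type":"object","properties":{"increments":{"type":"array","items":{"type":"array","items":{"type":"number"}}},"squeeze":{"type":"number"}},"required":["increments"]}

```bash
mkdir -p pics
cat > h.py <<'E'
import numpy as np, cv2, json
from workcell import manip, read_camera
def snap(name,fn,crop=None,scale=1):
    c=read_camera(name); im=c["pixels"]
    np.savez('pics/'+fn+'.npz',im=im,K=c["camera_matrix"],T=c["T"])
    show(fn,crop,scale); return c
def show(fn,crop=None,scale=1,out=None):
    im=np.load('pics/'+fn+'.npz')['im']
    if crop: x0,y0,x1,y1=crop; im=im[y0:y1,x0:x1]
    if scale!=1: im=cv2.resize(im,None,fx=scale,fy=scale,interpolation=cv2.INTER_CUBIC)
    cv2.imwrite('pics/'+(out or fn)+'.png',im)
def px2w(fn,u,v,z):
    d=np.load('pics/'+fn+'.npz');K,T=d['K'],d['T']
    r=np.linalg.inv(K)@[u,v,1]; r=T[:3,:3]@[r[0],-r[1],-r[2]]; o=T[:3,3]
    return o+r*(z-o[2])/r[2]
def w2px(fn,p):
    d=np.load('pics/'+fn+'.npz');K,T=d['K'],d['T']
    q=T[:3,:3].T@(np.array(p)-T[:3,3]); q=K@[q[0],-q[1],-q[2]]
    return q[:2]/q[2]
E
python3 - <<'E'
from h import *
for n in ("top","scene"):
    c=snap(n,n+"0"); print(c["camera_matrix"],c["T"],[k for k in c])
s=manip.observe(); print(s)
E
```

```text
[[502.19161909   0.         322.77918085]
 [  0.         502.19161909 242.91460083]
 [  0.           0.           1.        ]] [[-0.02348438  0.99675382 -0.07700848  0.4029441 ]
 [-0.99967985 -0.02268794  0.01120105 -0.06120916]
 [ 0.00941752  0.07724688  0.99696752  1.50090682]
 [ 0.          0.          0.          1.        ]] ['pixels', 'camera_matrix', 'T']
[[514.69666726   0.         318.88440981]
 [  0.         514.69666726 231.49144854]
 [  0.           0.           1.        ]] [[ 0.01863108 -0.78484332  0.61941411  1.20816677]
 [ 0.99972725  0.00589767 -0.02259755 -0.09744469]
 [ 0.01408244  0.61966618  0.78473913  0.99645453]
 [ 0.          0.          0.          1.        ]] ['pixels', 'camera_matrix', 'T']
{'time_s': 0.1, 'joint_positions': array([ 1.20029901,  0.60007822, -0.00253819,  1.60007603,  0.00179147,
        0.94291401, -0.07982125]), 'dq': array([-0.00012674, -0.00137361,  0.0002816 , -0.00115142,  0.0004318 ,
        0.00058204, -0.00056334]), 'joint_efforts': array([ 5.98412968e-03, -7.77991390e+01,  1.57095026e+00, -2.58627480e+01,
        1.27740833e-02,  5.45139425e-03, -8.85136751e-05]), 'ee_pos': array([ 0.20980907, -0.69351525,  0.23047014]), 'tcp_rot': array([-7.16145597e-04,  9.89227464e-01,  1.46384706e-01, -1.72862659e-04]), 'wrist_force': array([ 0.51414775,  0.04187543, -0.82320543]), 'ft_torque': array([-0.00870582,  0.01127849,  0.03299417]), 'gripper_width': 0.08519753053480415}
```

View pics/top0.png

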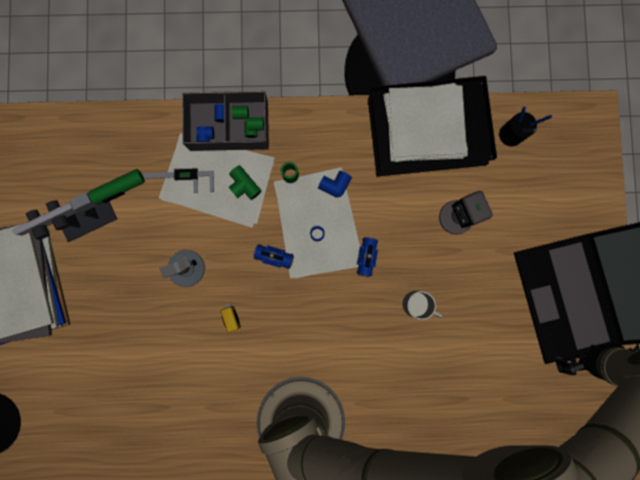

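View pics/scene0.png

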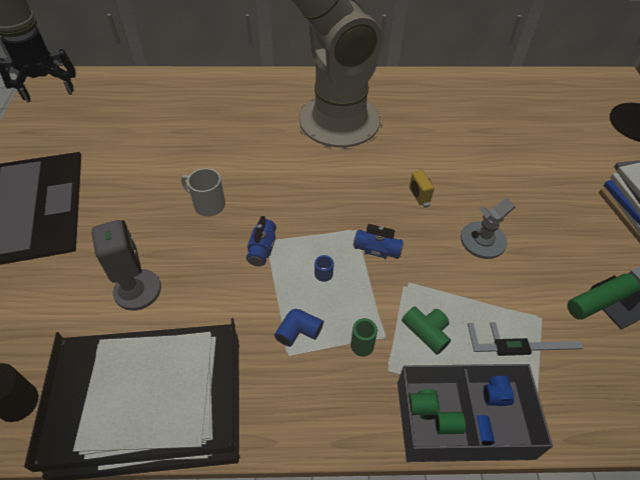

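The top view shows the valves at about (273,256) and (367,257), the stand at (185,268) and the reader at (460,215). The scene view agrees. I'll enlarge these four.

Run:
```python
from h import *
def comp(fn,cs,out):
    im=np.load(f'pics/{fn}.npz')['im']; t=[]
    for x,y in cs:
        a=cv2.resize(im[y:y+74,x:x+100],None,fx=4,fy=4,interpolation=cv2.INTER_CUBIC)
        a=cv2.convertScaleAbs(a,alpha=1.6,beta=20)
        for i in range(0,100,10):
            cv2.line(a,(i*4,0),(i*4,6 if (x+i)%50 else 20),(0,255,255),1)
        for i in range(0,74,10): cv2.line(a,(0,i*4),(6,i*4),(0,255,255),1)
        t.append(a)
    cv2.imwrite(f'pics/{out}.png',np.vstack([np.hstack(t[:2]),np.hstack(t[2:])]))
comp('top0',[(225,220),(320,220),(140,230),(415,175)],'topc')
comp('scene0',[(330,205),(215,205),(445,190),(80,220)],'scenec')
```

```text
(no output)
```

View pics/topc.png

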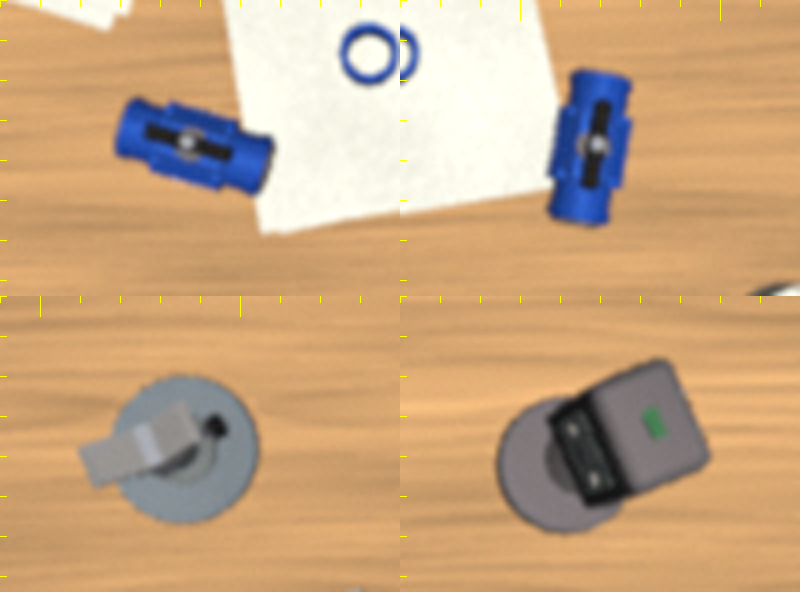

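View pics/scenec.png

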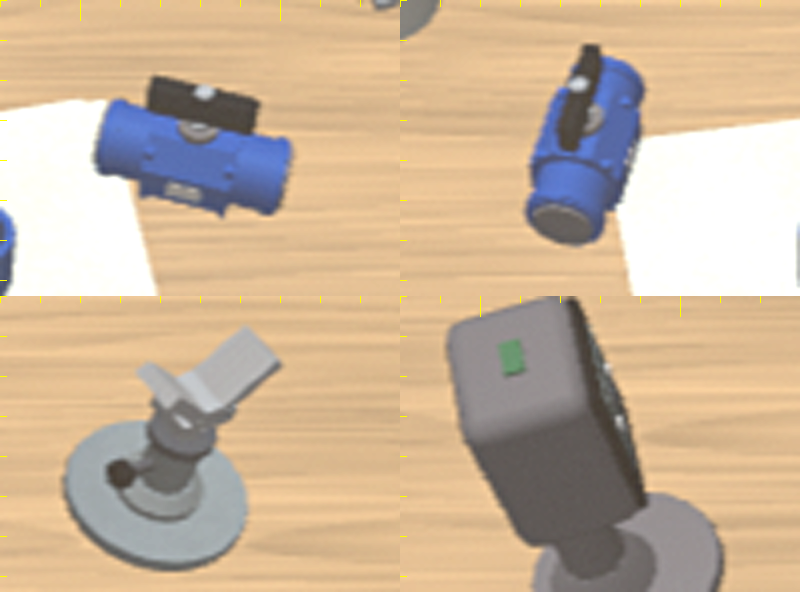

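Run:
```python
from h import *
np.set_printoptions(precision=4,suppress=True)
T=lambda o,x,y,z,fn='top0':px2w(fn,o[0]+x/4,o[1]+y/4,z)
vl=(225,220);vr=(320,220);st=(140,230);rd=(415,175)
def seg(n,o,a,b,z):
    A,B=T(o,*a,z),T(o,*b,z);d=A-B
    print(n,(A+B)/2,'len',np.linalg.norm(d),'ang',np.degrees(np.arctan2(d[1],d[0]))%180)
seg('VL bar',vl,(147,130),(232,153),.088); seg('VL body',vl,(127,127),(264,164),.028)
print('VL screw scene',px2w('scene0',381.2,228,.09),'top',T(vl,187,142,.09))
seg('VR bar',vr,(203,102),(193,187),.088); seg('VR body',vr,(202,72),(179,224),.028)
print('VR screw scene',px2w('scene0',260,226,.09),'top',T(vr,198,144,.09))
print('stand base',T(st,185,153,.008),'scene',px2w('scene0',483.75,239.75,.008))
A=[T(st,*p,.134) for p in((78,156),(95,191),(185,106),(200,144))]
print('V centre',sum(A)/4,[np.linalg.norm(A[0]-A[1]),np.linalg.norm(A[2]-A[3]),np.linalg.norm(A[0]-A[2]),np.linalg.norm(A[1]-A[3])])
for i,j in((0,1),(2,3),(2,0),(3,1)): d=A[i]-A[j];print(np.degrees(np.arctan2(d[1],d[0])))
k=T(st,215,131,.045); b=T(st,185,153,.008); print('knob',k,k-b,np.degrees(np.arctan2(*(k-b)[1::-1])))
print('reader base',T(rd,163,169,.01))
A=[T(rd,*p,.207) for p in((183,97),(262,62),(310,161),(228,199))]
print('head',A,sum(A)/4)
for i,j in((1,0),(2,3),(1,2),(0,3)): d=A[i]-A[j];print(np.linalg.norm(d),np.degrees(np.arctan2(d[1],d[0])))
```

```text
VL bar [0.4802 0.0656 0.088 ] len 0.062013023761408693 ang 73.54150854159207
VL body [0.4804 0.0666 0.028 ] len 0.10416396319720857 ang 73.5696882736397
VL screw scene [0.4837 0.0698 0.09  ] top [0.4797 0.0671 0.09  ]
VR bar [ 0.4718 -0.2079  0.088 ] len 0.06042533226983462 ang 171.53889230746864
VR body [ 0.4724 -0.2085  0.028 ] len 0.11313396148099729 ang 169.663535418391
VR screw scene [ 0.4759 -0.2041  0.09  ] top [ 0.472  -0.2077  0.09  ]
stand base [0.4522 0.3282 0.008 ] scene [0.4565 0.3313 0.008 ]
V centre [0.4513 0.326  0.134 ] [np.float64(0.026561797752856747), np.float64(0.027926093423612186), np.float64(0.07926379434207602), np.float64(0.07711987295047919)]
25.669202438840852
21.164449874142072
-65.98417239972335
-66.98034740431929
knob [0.4664 0.2969 0.045 ] [ 0.0142 -0.0313  0.037 ] -65.6549315545116
reader base [ 0.5862 -0.4782  0.01  ]
head [array([ 0.6089, -0.4383,  0.207 ]), array([ 0.6309, -0.491 ,  0.207 ]), array([ 0.5651, -0.5193,  0.207 ]), array([ 0.5414, -0.4646,  0.207 ])] [ 0.5866 -0.4783  0.207 ]
0.05714870135790659 -67.42589655151994
0.05957405431062755 -66.59931815349067
0.0715888750588956 23.213473739278157
0.07246195174489366 21.29282161097393
```

The pose estimates hold up: the top and scene cameras agree to about 4 mm, and the lengths match the given sizes. I'll go to a hover over the right valve.

```bash
cat >> h.py <<'E'
from scipy.spatial.transform import Rotation as R
def inc(x,y,z,yaw,frm=None):
    "increment from measured pose to tool-down pose with tool x at yaw (deg)"
    s=manip.observe(); q=s['tcp_rot']; p=s['ee_pos']
    C=R.from_quat([q[1],q[2],q[3],q[0]])
    a=np.radians(yaw); X=[np.cos(a),np.sin(a),0];Z=[0,0,-1];Y=np.cross(Z,X)
    D=R.from_matrix(np.c_[X,Y,Z])
    r=(C.inv()*D).as_rotvec(degrees=True)/5; t=C.inv().apply(np.array([x,y,z])-p)*1e3
    print('inc',np.round(r,2),np.round(t,1),'| pos',np.round(p,4),'yaw',np.round(np.degrees(np.arctan2(*C.apply([1,0,0])[1::-1])),2),'t',round(float(s['time_s']),2),'F',np.round(s['wrist_force'],2),'w',round(float(s['gripper_width']),4))
E
python3 -c "
from h import *
inc(.474,-.206,.2,-9.5)"
```

```text
inc [-0.02  0.01  5.27] [ 394.1 -390.1   31. ] | pos [ 0.2098 -0.6935  0.2305] yaw 16.83 t 0.1 F [ 0.51  0.04 -0.82] w 0.0852
```

Call:
carry_out --pt "0 0 0.3 10 -10 0 -1" --pt "0 0 0.6 30 -30 0 -1" --pt "0 0 1 57 -56 0 -1" --pt "0 0 1.4 84 -83 0 -1" --pt "0 0 1.8 111 -110 0 -1" --pt "0 0 2.2 138 -137 0 -1" --pt "0 0 2.6 165 -163 0 -1" --pt "0 0 3 192 -190 0 -1" --pt "0 0 3.3 219 -217 0 -1" --pt "0 0 3.6 246 -243 0 -1"

```text
time_s: 0.93
ee_pos: [0.3754, -0.3881, 0.2311]
tcp_rot: [-0.0, 1.0, -0.011, -0.0]
wrist_force: [0.6, 0.1, 0.5]
gripper_width: 0.0857
```

```bash
python3 -c "
from h import *
inc(.474,-.206,.2,-9.5)"
```

```text
inc [-0.    0.01  1.65] [  94.7 -184.2   31.1] | pos [ 0.3754 -0.3881  0.2311] yaw -1.24 t 0.93 F [0.56 0.06 0.48] w 0.0857
```

Call:
carry_out --pt "0 0 0.3 15 -29 5 -1" --pt "0 0 0.6 30 -58 10 -1" --pt "0 0 0.9 45 -87 15 -1" --pt "0 0 1.2 60 -116 20 -1" --pt "0 0 1.4 75 -145 25 -1" --pt "0 0 1.55 86 -167 29 -1" --pt "0 0 1.65 93 -180 31 -1" --pt "0 0 1.65 94.7 -184.2 31 -1" --pt "0 0 1.65 94.7 -184.2 31 -1"

```text
time_s: 1.68
ee_pos: [0.4738, -0.2068, 0.2]
tcp_rot: [-0.0, 0.997, -0.081, -0.0]
wrist_force: [-0.5, -0.3, -0.0]
gripper_width: 0.0855
```

```bash
python3 -c "
from h import *
inc(.474,-.206,.2,-9.5)
c=snap('wrist','w1'); print(c['T'])"
```

```text
inc [-0.    0.01  0.05] [ 0.1 -0.8  0. ] | pos [ 0.4738 -0.2068  0.2   ] yaw -9.26 t 1.68 F [-0.54 -0.29 -0.05] w 0.0855
[[-1.58604665e-01  9.48827052e-01  2.73078349e-01  5.44094709e-01]
 [-9.87342167e-01 -1.52439521e-01 -4.37908484e-02 -2.17776487e-01]
 [ 7.79911277e-05 -2.76567202e-01  9.60994577e-01  3.42677569e-01]
 [ 0.00000000e+00  0.00000000e+00  0.00000000e+00  1.00000000e+00]]
```

View pics/w1.png

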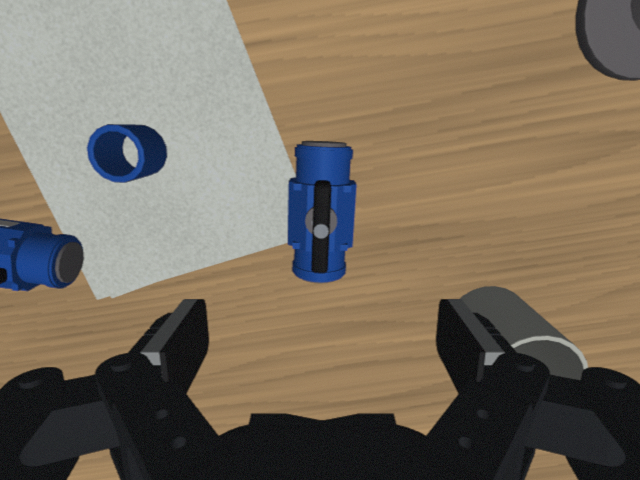

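The wrist view shows the right valve's wing running from (322,182) to (320,272), with the screw at (320.5,231). It is midway between the fingers and nearly parallel to tool x.

```bash
python3 -c "
from h import *
A,B=px2w('w1',323,182,.088),px2w('w1',320,272,.088)
d=A-B;print(A,B,(A+B)/2,np.linalg.norm(d),np.degrees(np.arctan2(d[1],d[0])),px2w('w1',320.5,231,.09))"
```

```text
[ 0.50847649 -0.21276043  0.088     ] [ 0.44612968 -0.20064944  0.088     ] [ 0.47730309 -0.20670493  0.088     ] 0.06351221741487008 -10.992914115756738 [ 0.47619701 -0.20587648  0.09      ]
```

```bash
python3 -c "
from h import *
inc(.476,-.206,.0635,-10.6)"
```

```text
inc [0.   0.01 0.25] [  2.5  -2.6 136.7] | pos [ 0.4732 -0.2081  0.2002] yaw -9.37 t 1.73 F [-0.8   0.11 -0.77] w 0.0855
```

Call:
carry_out --pt "0 0 0.25 2.3 -1 15 -1" --pt "0 0 0.25 2.3 -1.2 40 -1" --pt "0 0 0.25 2.3 -1.2 65 -1" --pt "0 0 0.25 2.3 -1.2 90 -1" --pt "0 0 0.25 2.3 -1.2 110 -1" --pt "0 0 0.25 2.3 -1.2 124 -1" --pt "0 0 0.25 2.3 -1.2 132 -1" --pt "0 0 0.25 2.3 -1.2 136.7 -1" --pt "0 0 0.25 2.3 -1.2 136.7 -1"

```text
time_s: 2.48
ee_pos: [0.4753, -0.208, 0.0631]
tcp_rot: [0.0, 0.996, -0.094, -0.0]
wrist_force: [-0.7, 1.0, 0.1]
gripper_width: 0.0855
```

Call:
carry_out --pt "0 0 0 0 0 0 0" --pt "0 0 0 0 0 0 0.5" --pt "0 0 0 0 0 0 0.7" --pt "0 0 0 0 0 0 0.8" --pt "0 0 0 0 0 0 0.9" --pt "0 0 0 0 0 0 1" --pt "0 0 0 0 0 0 1" --pt "0 0 0 0 0 0 1" --pt "0 0 0 0 0 0 1" --pt "0 0 0 0 0 0 1" --squeeze 60

```text
time_s: 3.32
ee_pos: [0.4761, -0.2068, 0.064]
tcp_rot: [-0.0, 0.996, -0.093, 0.0]
wrist_force: [-0.6, 0.9, 5.2]
gripper_width: 0.0109
```

```bash
python3 -c "
from h import *
inc(.476,-.206,.0635,-10.6); print(manip.observe()['ft_torque'])"
```

```text
inc [-0.   -0.   -0.01] [-0.2 -0.8  0.5] | pos [ 0.4761 -0.2068  0.064 ] yaw -10.65 t 3.32 F [-0.6   0.91  5.18] w 0.0109
[0.31122626 0.1566682  0.02273898]
```

Call:
carry_out --pt "0 0 0 0 0 -2 1" --pt "0 0 0 0 0 -8 1" --pt "0 0 0 0 0 -20 1" --pt "0 0 0 0 0 -35 1" --pt "0 0 0 0 0 -50 1" --pt "0 0 0 0 0 -62 1" --pt "0 0 0 0 0 -68 1" --pt "0 0 0 0 0 -70 1" --pt "0 0 0 0 0 -70 1" --pt "0 0 0 0 0 -70 1"

```text
time_s: 4.15
ee_pos: [0.4756, -0.2069, 0.1331]
tcp_rot: [-0.0, 0.996, -0.093, -0.0]
wrist_force: [-0.5, -0.2, -4.5]
gripper_width: 0.0109
```

Call:
carry_out --pt "0 0 0 0 0 0 1" --pt "0 0 0 0 0 0 1" --pt "0 0 0 0 0 0 1"

```text
time_s: 4.4
ee_pos: [0.4756, -0.207, 0.133]
tcp_rot: [-0.0, 0.996, -0.093, -0.001]
wrist_force: [-0.0, 0.1, -4.4]
gripper_width: 0.0112
```

```bash
python3 -c "
from h import *
F=[]
for i in range(8):
    c=read_camera('wrist'); F.append(manip.observe()['wrist_force'])
print(np.round(F,2),np.mean(F,0))
inc(.476,-.206,.0635,-10.6);snap('wrist','w2')"
```

```text
[[ 0.    0.04 -4.  ]
 [-0.67 -0.23 -5.1 ]
 [ 0.45  0.29 -5.32]
 [ 0.76 -0.75 -5.59]
 [ 0.49 -0.57 -4.61]
 [-0.07 -0.24 -4.61]
 [-0.54 -0.3  -5.05]
 [-0.65 -0.09 -4.67]] [-0.02844432 -0.22970781 -4.86904524]
inc [ 0.    0.   -0.01] [-0.1 -1.1 70. ] | pos [ 0.4759 -0.2071  0.1335] yaw -10.67 t 4.8 F [-0.65 -0.09 -4.67] w 0.011
```

View pics/w2.png

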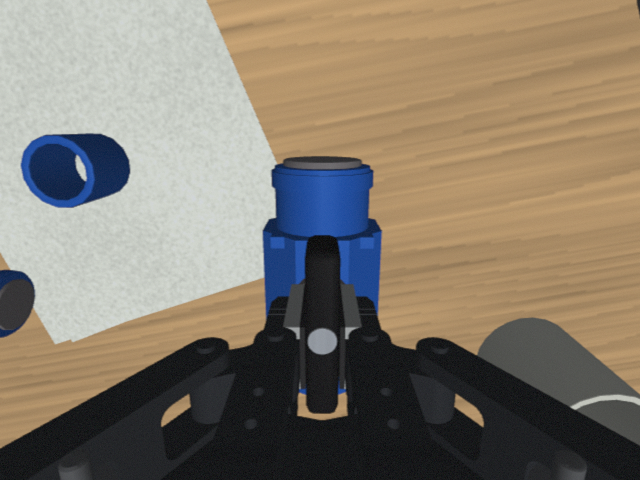

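The wing sits centred in the pads at about (322,340) and the valve hangs straight. The force is about 4.9 N, so the right valve is probably the heavy one. I'll set it back and lift the left one.

Call:
carry_out --pt "0 0 0 0 0 5 1" --pt "0 0 0 0 0 18 1" --pt "0 0 0 0 0 35 1" --pt "0 0 0 0 0 50 1" --pt "0 0 0 0 0 61 1" --pt "0 0 0 0 0 66 1" --pt "0 0 0 0 0 69 1" --pt "0 0 0 0 0 70 1" --pt "0 0 0 0 0 70 1" --pt "0 0 0 0 0 70 1"

```text
time_s: 5.68
ee_pos: [0.4763, -0.2072, 0.064]
tcp_rot: [0.0, 0.996, -0.093, 0.0]
wrist_force: [0.5, 0.3, -3.6]
gripper_width: 0.0112
```

Call:
carry_out --pt "0 0 0 0 0 0 0.9" --pt "0 0 0 0 0 0 0.8" --pt "0 0 0 0 0 0 0.6" --pt "0 0 0 0 0 0 0.3" --pt "0 0 0 0 0 0 0" --pt "0 0 0 0 0 0 -0.5" --pt "0 0 0 0 0 0 -1" --pt "0 0 0 0 0 0 -1" --pt "0 0 0 0 0 0 -1"

```text
time_s: 6.43
ee_pos: [0.4759, -0.2071, 0.0635]
tcp_rot: [0.0, 0.996, -0.093, -0.0]
wrist_force: [0.1, 0.3, 0.5]
gripper_width: 0.085
```

Call:
carry_out --pt "0 0 0 0 0 -4 -1" --pt "0 0 0 0 0 -20 -1" --pt "0 0 0 0 0 -45 -1" --pt "0 0 0 0 0 -75 -1" --pt "0 0 0 0 0 -105 -1" --pt "0 0 0 0 0 -125 -1" --pt "0 0 0 0 0 -135 -1" --pt "0 0 0 0 0 -137 -1"

```text
time_s: 7.1
ee_pos: [0.4766, -0.2073, 0.2025]
tcp_rot: [0.0, 0.996, -0.093, 0.002]
wrist_force: [-0.7, -0.1, 0.3]
gripper_width: 0.0853
```

```bash
python3 -c "
from h import *
inc(.482,.068,.2,73.5);print(manip.observe()['joint_positions'])"
```

```text
inc [  0.03  -0.03 -16.83] [ -45.7 -271.6    2.2] | pos [ 0.4766 -0.2073  0.2025] yaw -10.67 t 7.1 F [-0.71 -0.14  0.27] w 0.0853
[ 0.23740824  0.39392558  0.08616586  2.10214186 -0.05519741  0.64420838
 -1.39592574]
```

Call:
carry_out --pt "0 0 -0.6 -2 -8 0 -1" --pt "0 0 -1.6 -6 -24 0 -1" --pt "0 0 -2.8 -10 -45 0 -1" --pt "0 0 -4 -14 -66 0 -1" --pt "0 0 -5.2 -18 -87 0 -1" --pt "0 0 -6.4 -22 -108 0 -1" --pt "0 0 -7.6 -25 -129 0 -1" --pt "0 0 -8.8 -28 -150 0 -1" --pt "0 0 -10 -31 -171 0 -1" --pt "0 0 -11.2 -33 -192 0 -1"

```text
time_s: 7.93
ee_pos: [0.4781, -0.0112, 0.1992]
tcp_rot: [-0.001, 0.922, 0.388, -0.001]
wrist_force: [-0.2, 0.1, -0.1]
gripper_width: 0.0855
```

```bash
python3 -c "
from h import *
inc(.482,.068,.2,73.5)"
```

```text
inc [-0.03  0.01 -5.57] [ 59.3 -52.6  -0.8] | pos [ 0.4781 -0.0112  0.1992] yaw 45.64 t 7.93 F [-0.16  0.11 -0.07] w 0.0855
```

Call:
carry_out --pt "0 0 -1.1 12 -11 0 -1" --pt "0 0 -2.2 24 -22 0 -1" --pt "0 0 -3.3 36 -32 0 -1" --pt "0 0 -4.3 46 -41 0 -1" --pt "0 0 -5.1 54 -48 0 -1" --pt "0 0 -5.5 58 -51.5 0 -1" --pt "0 0 -5.57 59.3 -52.6 0 -1" --pt "0 0 -5.57 59.3 -52.6 0 -1" --pt "0 0 -5.57 59.3 -52.6 0 -1"

```text
time_s: 8.68
ee_pos: [0.483, 0.0662, 0.2001]
tcp_rot: [-0.0, 0.804, 0.595, -0.0]
wrist_force: [-0.1, -0.6, 0.5]
gripper_width: 0.0855
```

```bash
python3 -c "
from h import *
inc(.482,.068,.0635,73.5)
snap('wrist','w3')"
```

```text
inc [-0.01  0.01 -0.09] [  1.5  -1.4 136.6] | pos [0.483  0.0662 0.2001] yaw 73.06 t 8.68 F [-0.14 -0.57  0.55] w 0.0855
```

View pics/w3.png

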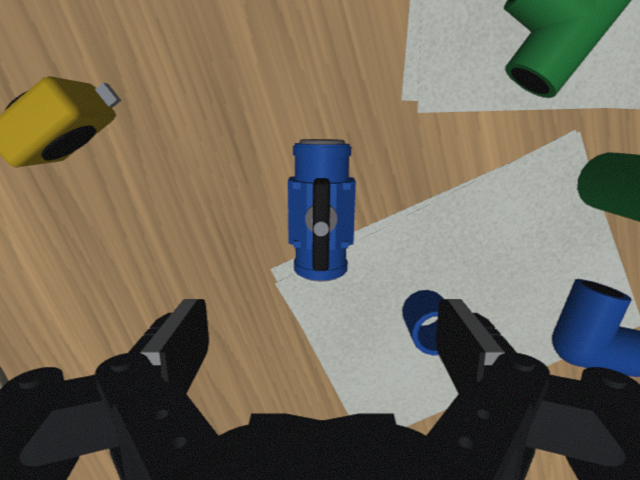

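The left valve's wing runs from (321.5,179) to (321,269), with the screw at (320.5,229).

```bash
python3 -c "
from h import *
A,B=px2w('w3',321.8,179,.088),px2w('w3',321,269,.088)
d=A-B;print(A,B,(A+B)/2,np.linalg.norm(d),np.degrees(np.arctan2(d[1],d[0])),px2w('w3',320.5,229,.09))
m=(A+B)/2*.5+.5*px2w('w3',320.5,229,.09)
for i in range(3):inc(m[0],m[1],.0635,73)"
```

```text
[0.49455407 0.10103038 0.088     ] [0.47572897 0.04069234 0.088     ] [0.48514152 0.07086136 0.088     ] 0.06320651385857719 72.6724025218451 [0.48401092 0.06917994 0.09      ]
inc [-0.01  0.01  0.01] [  4.3   0.4 136.7] | pos [0.4831 0.0661 0.2002] yaw 73.05 t 8.73 F [ 0.73 -0.33  0.4 ] w 0.0855
inc [-0.01  0.01  0.01] [  4.3   0.4 136.7] | pos [0.4831 0.0661 0.2002] yaw 73.05 t 8.73 F [ 0.73 -0.33  0.4 ] w 0.0855
inc [-0.01  0.01  0.01] [  4.3   0.4 136.7] | pos [0.4831 0.0661 0.2002] yaw 73.05 t 8.73 F [ 0.73 -0.33  0.4 ] w 0.0855
```

Call:
carry_out --pt "0 0 0 3.5 0 15 -1" --pt "0 0 0 3.5 0 40 -1" --pt "0 0 0 3.5 0 65 -1" --pt "0 0 0 3.5 0 90 -1" --pt "0 0 0 3.5 0 110 -1" --pt "0 0 0 3.5 0 124 -1" --pt "0 0 0 3.5 0 132 -1" --pt "0 0 0 3.5 0 136.5 -1" --pt "0 0 0 3.5 0 136.5 -1"

```text
time_s: 9.48
ee_pos: [0.4842, 0.0699, 0.0636]
tcp_rot: [-0.0, 0.803, 0.596, -0.0]
wrist_force: [0.5, 1.5, 0.2]
gripper_width: 0.0856
```

Call:
carry_out --pt "0 0 0 0 0 0 0" --pt "0 0 0 0 0 0 0.5" --pt "0 0 0 0 0 0 0.7" --pt "0 0 0 0 0 0 0.8" --pt "0 0 0 0 0 0 0.9" --pt "0 0 0 0 0 0 1" --pt "0 0 0 0 0 0 1" --pt "0 0 0 0 0 0 1" --pt "0 0 0 0 0 0 1" --pt "0 0 0 0 0 0 1" --squeeze 60

```text
time_s: 10.32
ee_pos: [0.484, 0.0703, 0.0644]
tcp_rot: [0.0, 0.803, 0.596, -0.0]
wrist_force: [-1.7, 0.5, 6.6]
gripper_width: 0.0107
```

Call:
carry_out --pt "0 0 0 0 0 -2 1" --pt "0 0 0 0 0 -8 1" --pt "0 0 0 0 0 -20 1" --pt "0 0 0 0 0 -35 1" --pt "0 0 0 0 0 -50 1" --pt "0 0 0 0 0 -62 1" --pt "0 0 0 0 0 -68 1" --pt "0 0 0 0 0 -70 1" --pt "0 0 0 0 0 -70 1" --pt "0 0 0 0 0 -70 1"

```text
time_s: 11.15
ee_pos: [0.4841, 0.0701, 0.1337]
tcp_rot: [-0.0, 0.803, 0.596, -0.0]
wrist_force: [-0.1, 0.0, -2.4]
gripper_width: 0.0105
```

```bash
python3 -c "
from h import *
F=[];P=[]
for i in range(10):
    c=read_camera('wrist'); s=manip.observe();F.append(s['wrist_force']);P.append(s['ee_pos'])
print(np.mean(F,0),np.std(F,0),np.mean(P,0),np.std(P,0))
inc(.4525,.329,.25,23.5);snap('wrist','w4')"
```

```text
[-0.03157508 -0.45291021 -1.64773994] [0.37732686 0.62781139 0.30266325] [0.48409291 0.07023309 0.13363243] [1.17358950e-04 5.71884409e-05 1.82142403e-04]
inc [-0.    0.    9.94] [ 238.5 -105.3 -116.1] | pos [0.4843 0.0703 0.1339] yaw 73.19 t 11.65 F [-0.2   0.64 -1.24] w 0.0108
```

View pics/w4.png

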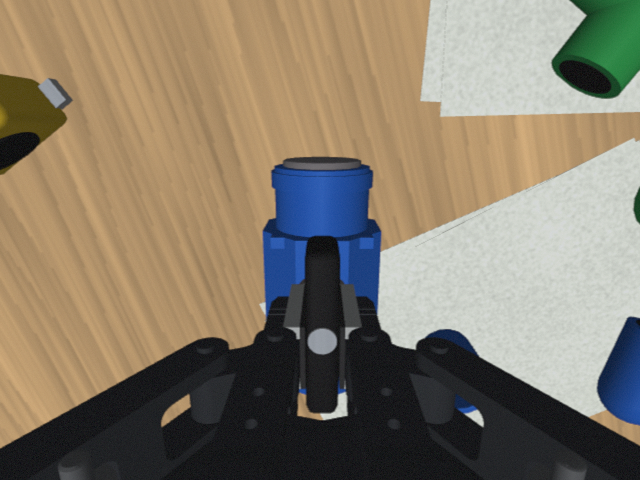

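The left valve reads about 1.6 N against 4.9 N, so it is the light one. It hangs straight, with the wing centred in the pads at (322,340). I'll carry it towards the stand and stop short to look at the V up close.

```bash
python3 -c "
from h import *
inc(.42,.22,.25,23.5)"
```

```text
inc [-0.    0.    9.94] [ 124.7 -104.9 -116. ] | pos [0.4843 0.0702 0.134 ] yaw 73.18 t 11.7 F [-0.15 -0.02 -2.05] w 0.0108
```

Call:
carry_out --pt "0 0 0.3 2 -2 -8 1" --pt "0 0 1 10 -8 -24 1" --pt "0 0 2 22 -18 -42 1" --pt "0 0 3 36 -30 -60 1" --pt "0 0 4 50 -42 -78 1" --pt "0 0 5 64 -54 -92 1" --pt "0 0 6 78 -65 -103 1" --pt "0 0 7 91 -76 -110 1" --pt "0 0 8 103 -86 -114 1" --pt "0 0 8.8 113 -95 -116 1"

```text
time_s: 12.53
ee_pos: [0.4255, 0.2074, 0.2515]
tcp_rot: [-0.001, 0.968, 0.25, 0.001]
wrist_force: [0.0, 0.5, -2.0]
gripper_width: 0.0109
```

```bash
python3 -c "
from h import *
inc(.42,.22,.25,23.5)"
```

```text
inc [-0.01 -0.02  1.08] [  1.3 -13.6   1.5] | pos [0.4255 0.2074 0.2515] yaw 28.9 t 12.53 F [ 0.04  0.49 -2.02] w 0.0109
```

Call:
carry_out --pt "0 0 0.6 1 -7 0 1" --pt "0 0 1 1.3 -12 0 1" --pt "0 0 1.08 1.3 -13.6 0 1" --pt "0 0 1.08 1.3 -13.6 0 1" --pt "0 0 1.08 1.3 -13.6 0 1" --pt "0 0 1.08 1.3 -13.6 0 1"

```text
time_s: 13.03
ee_pos: [0.4206, 0.2179, 0.2502]
tcp_rot: [0.0, 0.979, 0.206, -0.0]
wrist_force: [0.4, -1.5, -2.2]
gripper_width: 0.0106
```

```bash
python3 -c "
from h import *
inc(.456,.33,.25,23.5);snap('wrist','w5')
print(w2px('w5',[.456,.33,.134]))"
```

```text
inc [0.   0.   0.06] [ 77.5 -88.3   0.1] | pos [0.4206 0.2179 0.2502] yaw 23.78 t 13.03 F [ 0.37 -1.49 -2.23] w 0.0106
[183.68486251 114.83332245]
```

View pics/w5.png

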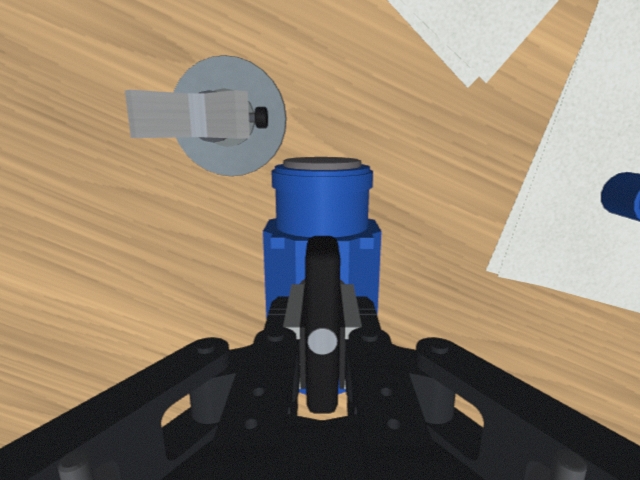

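The V's upper tips are at about (126,90), (132,138), (249,90) and (250,137), and the trough band is near column 198.

```bash
python3 -c "
from h import *
np.set_printoptions(precision=4,suppress=True)
A=[px2w('w5',*p,.134) for p in((126,90),(132,138),(249,90),(250,137))]
c=sum(A)/4;print(c,[round(float(np.linalg.norm(A[i]-A[j])),4) for i,j in((0,1),(2,3),(0,2),(1,3))])
for i,j in((0,1),(2,3),(2,0),(3,1)): d=A[i]-A[j];print(np.degrees(np.arctan2(d[1],d[0])))
print('base',px2w('w5',230,115.5,.006))
print('trough z~.096',px2w('w5',198,92,.097),px2w('w5',199.5,138,.097))
for i in range(3):read_camera('wrist');inc(c[0],c[1],.25,23.5)
"
python3 - <<'E'
import sys; sys.path.insert(0,'.')
import os; os.chdir('.')
from h import *
show('w5',(110,40,310,190),4,'w5c')
E
```

```text
[0.4579 0.3269 0.134 ] [0.0293, 0.0287, 0.0774, 0.0767]
23.521040176573454
22.228052988267095
-66.08104953469271
-65.61107169921766
base [0.4586 0.3306 0.006 ]
trough z~.096 [0.4709 0.3375 0.097 ] [0.4408 0.326  0.097 ]
inc [0.   0.   0.05] [ 77.9 -84.7   0.1] | pos [0.4207 0.2179 0.2501] yaw 23.76 t 13.13 F [ 0.33 -0.21 -0.89] w 0.0108
inc [0.   0.   0.05] [ 77.9 -84.7   0. ] | pos [0.4207 0.218  0.25  ] yaw 23.76 t 13.18 F [ 0.29  0.05 -3.15] w 0.0107
inc [0.   0.   0.05] [ 77.8 -84.6   0. ] | pos [0.4207 0.218  0.25  ] yaw 23.76 t 13.23 F [-0.31  0.07 -1.75] w 0.0109
```

View pics/w5c.png

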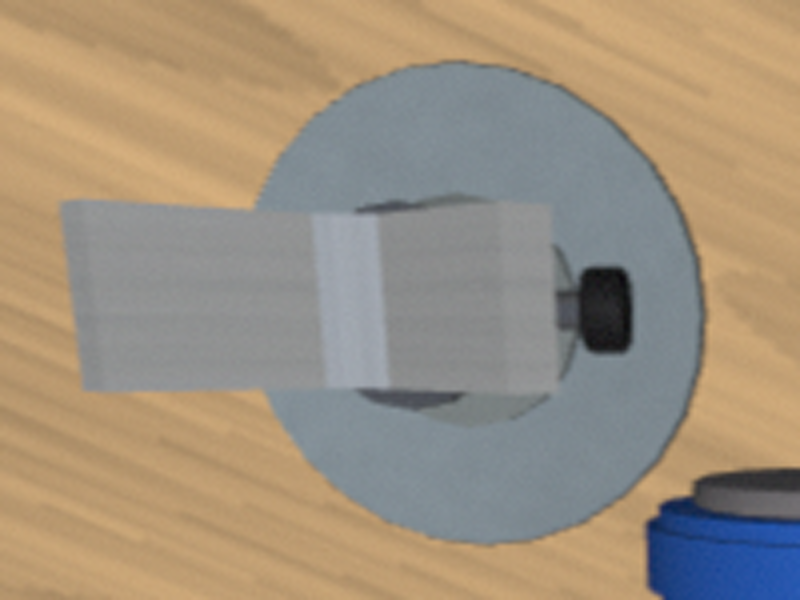

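```bash
python3 -c "
from h import *
np.set_printoptions(precision=4,suppress=True)
print('inner tips',px2w('w5',132.8,114,.134),px2w('w5',235.3,114,.134),(px2w('w5',132.8,114,.134)+px2w('w5',235.3,114,.134))/2)
print('outer',(px2w('w5',128.4,114,.131)+px2w('w5',248.8,114,.131))/2)
for z in(.099,.103):print('trough',px2w('w5',198,114.25,z))
for z in (.004,.01): print('base',px2w('w5',230,115.5,z))
"
```

```text
inner tips [0.4433 0.3599 0.134 ] [0.4699 0.3    0.134 ] [0.4566 0.3299 0.134 ]
outer [0.4574 0.3282 0.131 ]
trough [0.4566 0.3319 0.099 ]
trough [0.457  0.3308 0.103 ]
base [0.4585 0.331  0.004 ]
base [0.4589 0.3297 0.01  ]
```

Call:
carry_out --pt "0 0 0 4 -4 0 1" --pt "0 0 0 14 -15 0 1" --pt "0 0 0 27 -31 0 1" --pt "0 0 0.1 41 -47 0 1" --pt "0 0 0.1 55 -62 0 1" --pt "0 0 0.1 66 -75 0 1" --pt "0 0 0.1 74 -83 0 1" --pt "0 0 0.1 78 -87 0 1" --pt "0 0 0.1 78.3 -87.9 0 1" --pt "0 0 0.1 78.3 -87.9 0 1"

```text
time_s: 14.07
ee_pos: [0.4566, 0.3302, 0.2497]
tcp_rot: [0.0, 0.979, 0.202, -0.0]
wrist_force: [-0.5, 0.0, -1.9]
gripper_width: 0.0107
```

```bash
python3 -c "
from h import *
for i in range(3):read_camera('wrist');inc(.457,.33,.1716,23.3)"
```

```text
inc [ 0.01  0.01 -0.01] [ 0.6 -0.2 78.3] | pos [0.4565 0.3296 0.2499] yaw 23.26 t 14.12 F [-0.22  0.66 -2.16] w 0.0108
inc [ 0.01  0.01 -0.01] [ 0.6 -0.4 78.4] | pos [0.4566 0.3294 0.25  ] yaw 23.24 t 14.17 F [ 0.58  0.5  -2.22] w 0.0109
inc [ 0.01  0.   -0.01] [ 0.6 -0.5 78.5] | pos [0.4567 0.3294 0.2501] yaw 23.23 t 14.22 F [ 1.17  0.46 -2.24] w 0.0108
```

Good. I'll lower to just above the seat and then feel the way down.

Call:
carry_out --pt "0 0 0 0.6 -0.4 6 1" --pt "0 0 0 0.6 -0.4 20 1" --pt "0 0 0 0.6 -0.4 36 1" --pt "0 0 0 0.6 -0.4 50 1" --pt "0 0 0 0.6 -0.4 60 1" --pt "0 0 0 0.6 -0.4 67 1" --pt "0 0 0 0.6 -0.4 71 1" --pt "0 0 0 0.6 -0.4 73 1" --pt "0 0 0 0.6 -0.4 74 1" --pt "0 0 0 0.6 -0.4 74 1"

```text
time_s: 15.05
ee_pos: [0.4573, 0.3311, 0.1763]
tcp_rot: [-0.0, 0.979, 0.202, 0.0]
wrist_force: [0.0, 0.2, -2.2]
gripper_width: 0.011
```

Call:
carry_out --pt "0 0 0 0 0 0.5 1" --pt "0 0 0 0 0 1 1" --pt "0 0 0 0 0 1.5 1" --pt "0 0 0 0 0 2 1" --pt "0 0 0 0 0 2.5 1" --pt "0 0 0 0 0 2.5 1"

```text
time_s: 15.55
ee_pos: [0.4571, 0.331, 0.1735]
tcp_rot: [0.0, 0.979, 0.202, -0.0]
wrist_force: [-0.9, -0.1, -2.0]
gripper_width: 0.0107
```

```bash
python3 -c "
from h import *
for i in range(4):read_camera('wrist');inc(.457,.33,.1716,23.3)
print(manip.observe()['ft_torque'])"
```

```text
inc [ 0.  0. -0.] [-0.5  0.8  1.9] | pos [0.4571 0.331  0.1735] yaw 23.28 t 15.6 F [-0.31 -0.26 -1.69] w 0.0107
inc [ 0.  0. -0.] [-0.5  0.8  1.9] | pos [0.4572 0.331  0.1735] yaw 23.28 t 15.65 F [-0.89 -0.93 -1.78] w 0.011
inc [-0.  0. -0.] [-0.5  0.9  2. ] | pos [0.4571 0.331  0.1736] yaw 23.29 t 15.7 F [ 0.2  -0.03 -1.81] w 0.011
inc [-0. -0. -0.] [-0.6  0.9  2. ] | pos [0.4572 0.331  0.1736] yaw 23.29 t 15.75 F [-0.12  0.62 -2.26] w 0.0109
[0.02327118 0.00195461 0.01609974]
```

Call:
carry_out --pt "0 0 0 0 0.4 0.5 1" --pt "0 0 0 0 0.4 1 1" --pt "0 0 0 0 0.4 1.5 1" --pt "0 0 0 0 0.4 2 1" --pt "0 0 0 0 0.4 2 1" --pt "0 0 0 0 0.4 2 1"

```text
time_s: 16.25
ee_pos: [0.4574, 0.3316, 0.1725]
tcp_rot: [-0.001, 0.979, 0.202, 0.001]
wrist_force: [-3.0, 1.1, 8.8]
gripper_width: 0.0108
```

```bash
python3 -c "
from h import *
for i in range(5):read_camera('wrist');inc(.457,.33,.1716,23.3)
print(manip.observe()['ft_torque'])"
```

```text
inc [-0.01 -0.02  0.  ] [-0.9  1.3  0.9] | pos [0.4574 0.3316 0.1725] yaw 23.32 t 16.3 F [-3.2   0.51  8.78] w 0.0109
inc [-0.01 -0.02  0.  ] [-1.   1.3  0.9] | pos [0.4574 0.3316 0.1725] yaw 23.31 t 16.35 F [-3.13  0.79  9.72] w 0.0111
inc [-0.01 -0.02  0.  ] [-1.   1.3  1. ] | pos [0.4574 0.3316 0.1726] yaw 23.31 t 16.4 F [-2.77  1.06  9.32] w 0.0106
inc [-0.01 -0.02  0.  ] [-1.   1.3  0.9] | pos [0.4574 0.3316 0.1725] yaw 23.31 t 16.45 F [-2.57  1.51  9.25] w 0.0109
inc [-0.01 -0.02  0.  ] [-1.   1.3  0.9] | pos [0.4573 0.3316 0.1725] yaw 23.32 t 16.5 F [-4.55  1.13  8.62] w 0.0108
[ 0.09970686  0.59076778 -0.03890286]
```

It is seated: contact comes at TCP z 0.1725 against the expected 0.1716, with little side force. I'll ease the push off and open.

Call:
carry_out --pt "0 0 0 0 -0.8 -0.4 1" --pt "0 0 0 0 -0.8 -0.6 1" --pt "0 0 0 0 -0.8 -0.6 0.95" --pt "0 0 0 0 -0.8 -0.6 0.85" --pt "0 0 0 0 -0.8 -0.6 0.7" --pt "0 0 0 0 -0.8 -0.6 0.5" --pt "0 0 0 0 -0.8 -0.6 0.2" --pt "0 0 0 0 -0.8 -0.6 -0.2" --pt "0 0 0 0 -0.8 -0.6 -0.6" --pt "0 0 0 0 -0.8 -0.6 -1"

```text
time_s: 17.33
ee_pos: [0.4569, 0.3313, 0.172]
tcp_rot: [0.0, 0.979, 0.202, -0.0]
wrist_force: [-1.0, -0.0, 0.3]
gripper_width: 0.0692
```

Call:
carry_out --pt "0 0 0 0 0 0 -1" --pt "0 0 0 0 0 0 -1" --pt "0 0 0 0 0 -2 -1" --pt "0 0 0 0 0 -10 -1" --pt "0 0 0 0 0 -30 -1" --pt "0 0 0 0 0 -60 -1" --pt "0 0 0 0 0 -85 -1" --pt "0 0 0 0 0 -98 -1" --pt "0 0 0 0 0 -102 -1" --pt "0 0 0 0 0 -102 -1"

```text
time_s: 18.17
ee_pos: [0.4574, 0.3316, 0.2756]
tcp_rot: [-0.001, 0.979, 0.202, 0.001]
wrist_force: [-0.8, -0.4, -0.9]
gripper_width: 0.0854
```

```bash
python3 -c "
from h import *
inc(.457,.33,.2716,23.3);snap('wrist','w6');snap('scene','s6')
a=np.load('pics/w6.npz')['im'];b=np.load('pics/s6.npz')['im']
b=cv2.resize(b[150:270,420:540],(400,400));a=cv2.resize(a,(400,300));a=np.vstack([a,np.zeros((100,400,3),np.uint8)])
cv2.imwrite('pics/c6.png',np.hstack([a,b]))
print(w2px('w6',[.457,.33,.196]),'top centre exp at wing')"
```

```text
inc [-0.01 -0.03 -0.  ] [-1.   1.4  4. ] | pos [0.4574 0.3316 0.2756] yaw 23.28 t 18.17 F [-0.84 -0.41 -0.94] w 0.0854
[323.6788288  249.89171814] top centre exp at wing
```

View pics/c6.png

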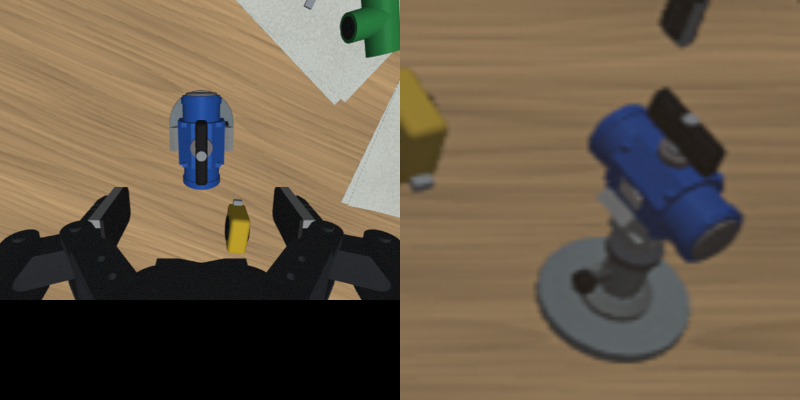

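The left valve sits upright in the V with its bore along the trough, and the wing is centred at about (201,150) in the left half. Next I return to the right valve.

```bash
python3 -c "
from h import *
inc(.476,-.207,.2,-10.6)"
```

```text
inc [0.01 0.01 6.78] [-194.9  501.8   73.9] | pos [0.4567 0.331  0.2736] yaw 23.29 t 18.27 F [-0.49  0.11  0.41] w 0.0855
```

Call:
carry_out --pt "0 0 0.1 -4 10 0 -1" --pt "0 0 0.4 -12 30 0 -1" --pt "0 0 0.8 -23 60 0 -1" --pt "0 0 1.2 -35 90 0 -1" --pt "0 0 1.6 -47 120 5 -1" --pt "0 0 2 -58 150 12 -1" --pt "0 0 2.4 -70 180 20 -1" --pt "0 0 2.8 -82 210 28 -1" --pt "0 0 3.2 -93 240 36 -1" --pt "0 0 3.6 -105 270 42 -1"

```text
time_s: 19.1
ee_pos: [0.466, 0.0395, 0.2308]
tcp_rot: [0.0, 0.999, 0.045, -0.001]
wrist_force: [0.2, -0.1, 0.2]
gripper_width: 0.0857
```

```bash
python3 -c "
from h import *
inc(.476,-.207,.2,-10.6)"
```

```text
inc [0.01 0.02 3.15] [-12.1 246.4  30.9] | pos [0.466  0.0395 0.2308] yaw 5.15 t 19.1 F [ 0.16 -0.07  0.23] w 0.0857
```

Call:
carry_out --pt "0 0 0.4 -1 30 4 -1" --pt "0 0 0.8 -3 60 8 -1" --pt "0 0 1.2 -4 90 12 -1" --pt "0 0 1.6 -6 120 16 -1" --pt "0 0 2 -7 150 20 -1" --pt "0 0 2.4 -9 180 24 -1" --pt "0 0 2.8 -10 208 27 -1" --pt "0 0 3 -11 230 30 -1" --pt "0 0 3.15 -12 243 31 -1" --pt "0 0 3.15 -12.1 246.4 31 -1"

```text
time_s: 19.93
ee_pos: [0.4766, -0.207, 0.2002]
tcp_rot: [0.0, 0.996, -0.093, -0.001]
wrist_force: [-0.8, 0.2, -0.1]
gripper_width: 0.0854
```

Run:
```python
from h import *
for i in range(3):read_camera('wrist')
snap('wrist','w7')
im=np.load('pics/w7.npz')['im'].astype(int); sub=im[150:290,250:400]
# screw: bright grey, low saturation
m=(sub.min(2)>110)&(sub.max(2)-sub.min(2)<25)
n,l,s,c=cv2.connectedComponentsWithStats(m.astype(np.uint8)); print([(s[i,4],c[i]+[250,150]) for i in range(1,n) if 30<s[i,4]<600])
d=(sub.max(2)<45); n,l,s,c=cv2.connectedComponentsWithStats(d.astype(np.uint8));print([(s[i],c[i]+[250,150]) for i in range(1,n) if s[i,4]>200])
print(w2px('w7',[.4762,-.207,.09]))
inc(.476,-.207,.0635,-10.6)
```

```text
[(np.int32(140), array([327.20714286, 234.66428571]))]
[(array([ 69,  35,  17,  47, 693], dtype=int32), array([327.45021645, 206.73881674])), (array([ 69,  89,  16,  37, 513], dtype=int32), array([326.86159844, 258.13450292]))]
[327.71807466 234.89588446]
inc [-0.01  0.01  0.05] [ -1.    4.2 137.5] | pos [ 0.4778 -0.2032  0.201 ] yaw -10.36 t 20.13 F [ 0.29  0.13 -0.48] w 0.0851
```

Call:
carry_out --pt "0 0 0 -1 4 20 -1" --pt "0 0 0 -1 4 40 -1" --pt "0 0 0 -1 4 60 -1" --pt "0 0 0 -1 4 75 -1" --pt "0 0 0 -1 4 80 -1" --pt "0 0 0 -1 4 80 -1" --pt "0 0 0 -1 4 80 -1"

```text
time_s: 20.72
ee_pos: [0.4765, -0.2076, 0.1216]
tcp_rot: [-0.0, 0.996, -0.091, -0.0]
wrist_force: [-0.0, -0.1, -0.0]
gripper_width: 0.086
```

Run:
```python
from h import *
for i in range(3):read_camera('wrist');inc(.476,-.207,.0635,-10.6)
```

```text
inc [-0.   -0.01  0.04] [-0.9 -0.8 58.5] | pos [ 0.4767 -0.2079  0.122 ] yaw -10.41 t 20.77 F [ 0.2  -1.09  0.3 ] w 0.0855
inc [ 0.   -0.02  0.03] [-1.1 -0.9 58.6] | pos [ 0.4768 -0.2081  0.1221] yaw -10.43 t 20.82 F [-0.45 -0.01 -0.37] w 0.0852
inc [ 0.   -0.02  0.03] [-1.1 -1.1 58.6] | pos [ 0.4768 -0.2082  0.1221] yaw -10.44 t 20.87 F [-0.01 -0.01  0.03] w 0.0852
```

Call:
carry_out --pt "0 0 0 -0.8 -0.8 10 -1" --pt "0 0 0 -0.8 -0.8 25 -1" --pt "0 0 0 -0.8 -0.8 40 -1" --pt "0 0 0 -0.8 -0.8 50 -1" --pt "0 0 0 -0.8 -0.8 56 -1" --pt "0 0 0 -0.8 -0.8 58 -1" --pt "0 0 0 -0.8 -0.8 58 -1"

```text
time_s: 21.45
ee_pos: [0.4754, -0.2074, 0.0628]
tcp_rot: [-0.0, 0.996, -0.091, -0.0]
wrist_force: [-0.4, -0.5, -0.5]
gripper_width: 0.0851
```

Call:
carry_out --pt "0 0 0 0 0 0 0" --pt "0 0 0 0 0 0 0.5" --pt "0 0 0 0 0 0 0.7" --pt "0 0 0 0 0 0 0.8" --pt "0 0 0 0 0 0 0.9" --pt "0 0 0 0 0 0 1" --pt "0 0 0 0 0 0 1" --pt "0 0 0 0 0 0 1" --pt "0 0 0 0 0 0 1" --pt "0 0 0 0 0 0 1" --squeeze 70

```text
time_s: 22.28
ee_pos: [0.4757, -0.2072, 0.0635]
tcp_rot: [-0.0, 0.996, -0.091, 0.0]
wrist_force: [-0.0, 0.7, 6.4]
gripper_width: 0.0104
```

Call:
carry_out --pt "0 0 0 0 0 -2 1" --pt "0 0 0 0 0 -8 1" --pt "0 0 0 0 0 -22 1" --pt "0 0 0 0 0 -42 1" --pt "0 0 0 0 0 -65 1" --pt "0 0 0 0 0 -90 1" --pt "0 0 0 0 0 -110 1" --pt "0 0 0 0 0 -123 1" --pt "0 0 0 0 0 -128 1" --pt "0 0 0 0 0 -128 1"

```text
time_s: 23.12
ee_pos: [0.4757, -0.2076, 0.1922]
tcp_rot: [0.0, 0.996, -0.091, 0.001]
wrist_force: [0.4, 0.1, -5.2]
gripper_width: 0.0108
```

Run:
```python
from h import *
F=[]
for i in range(5):read_camera('wrist');F.append(manip.observe()['wrist_force'])
print(np.mean(F,0))
inc(.5275,-.328,.1925,23)
```

```text
[-0.10004135  0.09216271 -4.74948117]
inc [-0.01  0.02 -6.69] [ 73.6 109.2  -2.6] | pos [ 0.475  -0.2072  0.1901] yaw -10.46 t 23.37 F [ 0.06 -0.1  -4.18] w 0.0107
```

The right valve reads 4.75 N again. I'll carry it to the reading spot.

Call:
carry_out --pt "0 0 -0.3 3 5 0 1" --pt "0 0 -1 10 15 -0.5 1" --pt "0 0 -1.9 20 31 -1 1" --pt "0 0 -2.9 32 48 -1.5 1" --pt "0 0 -3.9 44 65 -2 1" --pt "0 0 -4.9 55 82 -2 1" --pt "0 0 -5.8 65 96 -2.5 1" --pt "0 0 -6.4 71 105 -2.5 1" --pt "0 0 -6.7 73.6 109 -2.5 1" --pt "0 0 -6.7 73.6 109 -2.5 1"

```text
time_s: 24.2
ee_pos: [0.5278, -0.3295, 0.1922]
tcp_rot: [-0.0, 0.98, 0.199, -0.001]
wrist_force: [-0.2, 0.6, -4.6]
gripper_width: 0.0105
```

Call:
carry_out --pt "0 0 0 0 0 0 1" --pt "0 0 0 0 0 0 1" --pt "0 0 0 0 0 0 1" --pt "0 0 0 0 0 0 1" --pt "0 0 0 0 0 0 1" --pt "0 0 0 0 0 0 1"

```text
time_s: 24.7
ee_pos: [0.5282, -0.3277, 0.1938]
tcp_rot: [0.0, 0.98, 0.2, -0.0]
wrist_force: [-0.8, 0.2, -5.5]
gripper_width: 0.0109
```

Run:
```python
from h import *
inc(.5275,-.328,.1925,23)
snap('scene','s8');snap('top','t8')
a=np.load('pics/s8.npz')['im'];b=np.load('pics/t8.npz')['im']
a=cv2.resize(a[130:330,60:260],(400,400));b=cv2.resize(b[150:350,340:540],(400,400))
a2=cv2.resize(np.load('pics/s8.npz')['im'],(266,200));b2=cv2.resize(np.load('pics/s8.npz')['im'][150:270,420:540],(200,200))
r=np.zeros((200,800,3),np.uint8);r[:,:266]=a2;r[:,300:500]=b2
r[:,550:750]=cv2.resize(np.load('pics/t8.npz')['im'][230:310,145:225],(200,200))
cv2.imwrite('pics/c8.png',np.vstack([np.hstack([a,b]),r]))
```

```text
inc [0.   0.   0.01] [-0.8  0.   1.3] | pos [ 0.5282 -0.3277  0.1938] yaw 23.05 t 24.7 F [-0.83  0.2  -5.46] w 0.0109
```

View pics/c8.png

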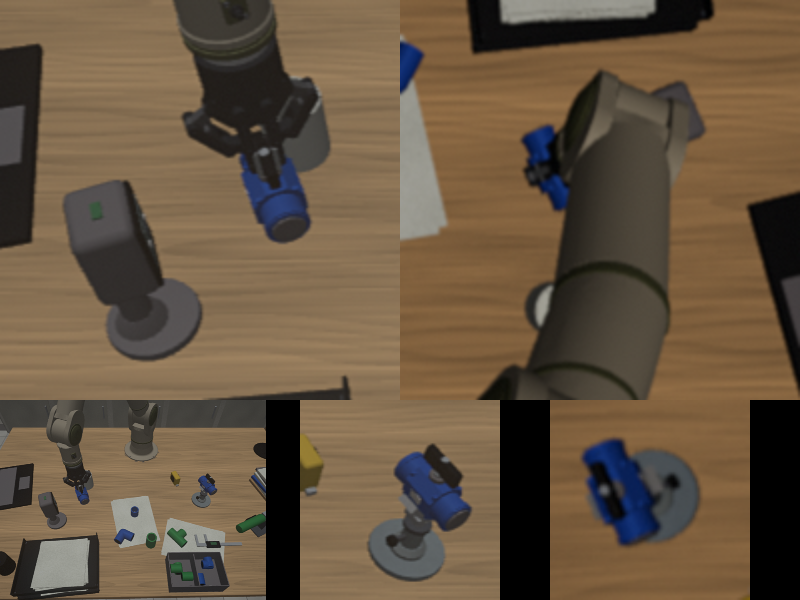

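The valve hangs upright with its flank facing the window, and the reader is clear. The left valve is still seated in the V. I'll check that it is still and hand in.

Run:
```python
from h import *
for i in range(3):read_camera('wrist')
s=manip.observe();print(s['ee_pos'],np.abs(s['dq']).max(),s['wrist_force'],s['gripper_width'],s['time_s'])
print(manip.finish_job())
```

```text
[ 0.52817059 -0.32796491  0.19372065] 0.0014843230322422608 [ 0.08971336  0.21894664 -4.46495254] 0.010719429050446571 24.95
the job is handed in; nothing more can be done
None
```

I lifted both valves, set the lighter left one in the V, and handed in holding the heavier right one at the reading spot. It took about 25 s of the 72 s allowed; the hand-in gave no verdict.

- **Weighing:** the right valve read about 4.8 N on each of two lifts (4.9 N and 4.75 N) and the left about 1.6 N. I put the right valve back on the desk before lifting the left.
- **Left valve in the V:** contact came at tool height 172.5 mm, against 171.6 mm expected. The pictures after release show it upright with its bore along the trough. I judged its centring by eye, not by a measurement.
- **Right valve at the spot:** the tool ended about 1 mm from my target on each axis, within 0.1° in heading. The arm was still (joint speeds at most 0.0015 rad/s), with 10.7 mm between the fingers and 4.5 N at the wrist.
- **Disagreement:** the top camera read about 4 mm off from the scene and wrist cameras. I went with those two and shifted the reader's position, which came from the top camera, to match. The spot could therefore be off by about 5 mm, against the 25 mm allowed.

I saw no bystander moved in the last scene picture, but I did not measure them.

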